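# Set the cheese portion cutter by its clicks and run the feed

### The job

Set the portion cutter: turn its dial anticlockwise (seen from above) as far as it will go, hard against the stop past its last click, then turn it clockwise exactly five clicks, without ever going past five, and let go of it. Only then push the feed stick right over towards the cheese bed, hold it there for two seconds, and let it spring back. Leave the cheeses standing round the cutter where they are.

Things in the scene. Friction and masses are not known exactly. Their poses are not given: they have to be found in the camera images.
- panel (a point): Centre of the top of the control panel: a flat grey strip with a steel top, 90 x 296 mm, 45 mm above the deck, along the near edge of the cutter. Axes: x towards the cheese bed (away from the operator), y to the operator's left along the panel, z up. The dial stands 75 mm to the left of this point, the stick 85 mm to the right.
- dial_grip (a point): The dial's axis at grip height, 75 mm above the deck. The dial is a black disc 54 mm across (top at 55 mm) with an upright bar across it, 46 mm long, 14 mm wide, its top at 85 mm. Grip it across the 14 mm. Its x axis turns with the dial and runs along the bar, away from the end with the white pointer line.
- dial (a joint): Dial angle, rad, growing clockwise from above. Clicks every 24 degrees (0.419): 0 = last click (pointer to the operator, -x of the panel, at the long tick), 2.094 = five clicks, over 2.33 = past five; starts at two to four. A sprung roller resists up to about 0.2 N m, then snaps on. Past 0 it can be forced to the hard stop at -0.15 (hold it below -0.08 for 0.2 s); let go, it springs back to 0.
- stick_top (a point): Top centre of the feed stick, 109 mm above the deck when upright: a black cap 18 mm across and 24 mm high on an 11 mm steel shaft. It pivots 60 mm below this point, tilts any way and springs back upright.
- stick (a joint): Tilt of the stick in rad towards the cheese bed (+x of the panel); 0 = upright, limit 0.5. Spring 0.4 N m per rad, so about 4 N at the cap. It counts as right over above 0.35.
- stick_side (a joint): Sideways tilt of the stick in rad, growing to the operator's right (-y of the panel); 0 = upright, limit 0.5, same spring. Keep it within 0.2 while the stick is held over.
- herb_block: Cheese block 67 x 86 x 66 mm lying on the bed (loose); origin at the centre of its underside. Leave alone.
- pepato: Cheese block 58 x 105 x 52 mm on the deck left of the cutter; origin at the centre of its underside. Leave alone.
- caciotta_small: Small round cheese 100 mm across, 46 mm high, on the deck left of the cutter; origin at the centre of its underside. Leave alone.
- butter_piece: Piece of butter 45 x 63 x 22 mm on the deck right of the cutter; origin at the centre of its underside. Leave alone.
- scamorza_2: Small pear-shaped cheese 58 mm across, 73 mm high, on the deck right of the cutter; origin at the centre of its underside. Leave alone.
- cutter: The portion cutter with its panel, dial and stick, fixed; aluminium base 235 x 300 mm. Origin on the deck, 80 mm beyond the panel's centre; axes as the panel's. On the bed behind the panel (x from -35 mm): a wire arch 117 mm high from x = -16 to 104 mm at y = 6 mm, a cheese block left of it and a 72 mm high steel fence right of it, which shifts 4 mm a click as the dial turns.

How it is judged (in metres and radians):
On the way, in this order (a step that is already met when the one before it is completed fails the run):
1. the dial is turned hard back against its stop (value of joint dial below -0.08 rad), for 0.2 s.
2. the dial rests at five clicks, let go (value of joint dial between 1.974 and 2.214 rad and contact force between the fingers and cutter below 0.2 N), for 0.3 s.
3. the stick is held right over towards the bed, with the dial at five (value of joint dial between 1.974 and 2.214 rad and value of joint stick above 0.35 rad and value of joint stick_side between -0.2 and 0.2 rad), for 1.5 s.
At the end, for the whole second after the job is handed in: The dial rests at five clicks (2.094 +/- 0.12 rad) and the stick has sprung back upright (both tilts within 0.08 rad) (value of joint dial between 1.974 and 2.214 rad and value of joint stick between -0.08 and 0.08 rad and value of joint stick_side between -0.08 and 0.08 rad); the robot touches nothing.
It fails at once if the dial goes past five clicks (value of joint dial above 2.33 rad).
It fails at once if the stick is pushed right over while the dial is not at five clicks (value of joint stick above 0.35 rad and not (value of joint dial between 1.974 and 2.214 rad)).
It fails at once if a cheese is pushed more than 25 mm (distance of any of herb_block, pepato, caciotta_small, butter_piece, scamorza_2 from where it was at the start of the episode above 0.025 m).
It also fails if it takes over 72 s, if anything falls off the work surface, if the arm or the gripper's body presses on something with over 40 N, if the wrist force passes 120 N, or if a joint passes its speed limit or range.

### The arm

A 6-joint arm with a two-finger parallel gripper is mounted at the origin on a cart in front of the work surface, level with it; the furniture and walls round the work are solid. World frame = base frame: x ahead of the robot, y to its left, z up, the work surface at z = 0. Lengths are in mm, angles in degrees, forces in N, time in s.
With the tool pointing down it reaches from about 300 to 850 mm from the base axis. Payload 4.2 kg.
Tool frame: the origin (TCP) lies midway between the tips of the shut fingers; the grasp point (between the pads) lies 19 mm behind it; z points along the fingers, y is the line along which they close (so a half turn about z gives the same grasp; the last joint's range is limited). The gripper opens to 91 mm and grips with 3 to 60 N. Pads are 32 mm wide; open, the fingers measure 118 mm over their backs; the gripper's body (76 mm by 178 mm) begins 60 mm behind the grasp point.
Start: joints at [71.792, 18.312, 89.639, -0, 72.044, -1.146], TCP at [168.717, 549.707, 213.976] pointing down, gripper open.
Joint ranges: [-177.97, 177.97], [-48.28, 115.42], [12.27, 149.76], [-77.06, 257.06], [2.81, 150.46], [-146.56, 146.56]. Speed limits (degrees/s): [147.25, 147.25, 180, 180, 180, 180].

### API

Orientations are given as [roll, pitch, yaw] about the fixed x, y, z axes, in that order (R = Rz(yaw) Ry(pitch) Rx(roll)).
In Python, from workcell import env gives the robot as it stands.
- The arm moves only by the tool jog_arm, never from a script. Its argument "steps" is one flat list of numbers, 5 for each row, row after row: the closure, from 0 (fully open) to 1 (shut), then the shift along the tool's x, y, z in cm, then the turn about the tool's z in degrees. A call has 1 to 20 rows; each row is the pose to reach, as a shift and turn from the pose commanded when the call began, along the tool's axes at that moment; what a row does not reach only later rows make up. A row lasts 1/10 s, in which the tool goes at most 50 mm and 8.59 degrees, less where a joint would pass 70% of its speed; a pose out of reach is approached as far as the arm can. A call with a gripper value outside its range is refused whole. The fingers move at their own pace and stop on an object; "force" is the grip in N (left out, the last holds). Time passes only in rows, so rows that repeat a pose let the fingers close. It gives the time, the measured TCP pose, the force and the opening at its end, in the units of the state.
- env.state(): the state, without advancing time (a new reading comes with each control period).
- env.grab_frame(name): name is "scene" or "top" or "wrist"; returns the picture (480x640x3 uint8, red, green, blue); there is no depth.
- env.camera_params(name): a dict with "fx", "fy", "cx", "cy" (pixels), "R" (3x3) and "t" (3): a world point X has camera coordinates R X + t. Camera axes: x right, y down, z forward; pixel columns grow to the right and rows downward; lengths in mm; the calibration is good to about 2 mm. A picture is of the moment at which its call begins: read the wrist's pose just before it. camera_params takes no time and is no camera call; for the wrist camera it gives the pose at the moment of the call.
- env.job_done(): hands the job in, once; it reports no verdict.
The state is a dict: "time_s": time; "qpos": joint angles; "qvel": joint speeds; "effort": joint torques, N m; "ee_pos": TCP position; "ee_rot": TCP orientation; "force": force on the tool from outside, world axes, zero at the start; "torque": the same for the moment, N m; "gripper_width": finger opening in mm.
Only numpy, scipy, OpenCV 4.12 (cv2) and the standard library are available. Lean on these libraries where they do the work, as an engineer would, in place of code of your own. Each camera call takes 0.05 s, during which the arm holds its last target. There are 200 camera calls.

## Working session

There is one attempt and no reset: what is moved stays moved. The work goes in short steps, Python scripts to look and compute and a tool call to move; the robot and the scene stay as the last step left them, time stands still between calls to the robot, and variables do not carry over. Pictures are saved under pics/ and viewed, on a budget of 10 in all, crops included, one or two more only if the job needs it, and the job is handed in when it is done.

Besides the shell and the picture viewer there is one more tool, called after "Call:" by a JSON object that holds its "fn" and its "kwargs", one argument or row to a line. jog_arm: Moves the arm, as the interface text tells. Its arguments: {"type":"object","properties":{"steps":{"type":"array","items":{"type":"number"}},"force":{"type":"number"}},"required":["steps"]}

```bash
ls; mkdir -p pics; python3 - <<'E'
from workcell import env
import cv2
print(env.state())
for n in("top","scene"):
    f=env.grab_frame(n); cv2.imwrite(f"pics/{n}0.png",f[:,:,::-1]); p=env.camera_params(n); print(n,p)
E
```

```text
pics
{'time_s': 0.0, 'qpos': array([ 7.17901068e+01,  1.83514818e+01,  8.97073766e+01, -3.04955353e-04,
        7.20411952e+01, -1.14594330e+00]), 'qvel': array([-0.06394128, -0.07692657, -0.00429585, -0.0113982 , -0.09095718,
        0.0149845 ]), 'effort': array([-2.86172733e-03, -4.12474179e+01, -2.31977820e+01,  7.22868950e-02,
        4.59645374e-02, -1.55901748e-04]), 'ee_pos': array([168.5724184 , 549.212394  , 213.11528056]), 'ee_rot': array([-1.79899961e+02, -1.71111149e-03,  1.62936143e+02]), 'force': array([-0.3312247 , -1.55425001,  0.42882607]), 'torque': array([ 1.07421197e-02,  1.54832374e-02, -6.17819566e-05]), 'gripper_width': 90.9895703742182}
top {'fx': 483.0382195641925, 'fy': 483.0382195641925, 'cx': 321.83117501992757, 'cy': 235.52046156769978, 'R': array([[-0.00215082, -0.99967291, -0.02548419],
       [-0.99423864,  0.00486883, -0.10707861],
       [ 0.10716767,  0.02510706, -0.9939239 ]]), 't': array([-18.02212577, 570.60524696, 923.9917745 ])}
scene {'fx': 492.1089815640591, 'fy': 492.1089815640591, 'cx': 332.71504195265317, 'cy': 230.94363197180326, 'R': array([[ 0.79643734, -0.60443568,  0.01857587],
       [-0.45943002, -0.62477253, -0.63133458],
       [ 0.39320684,  0.49428412, -0.77528807]]), 't': array([-480.25035389,  299.81750406,  859.52292375])}
```

View pics/top0.png

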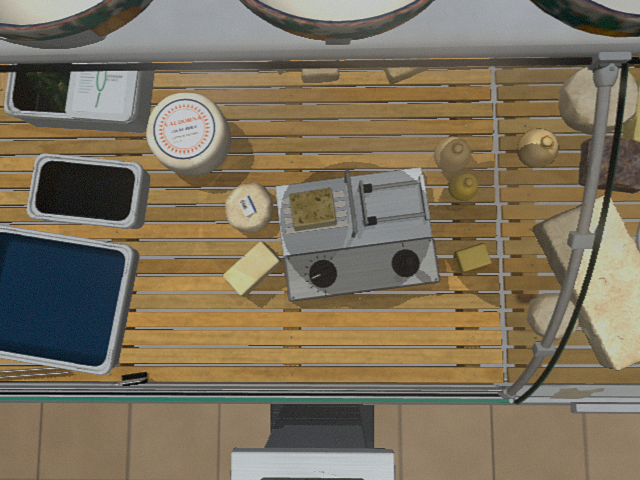

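View pics/scene0.png

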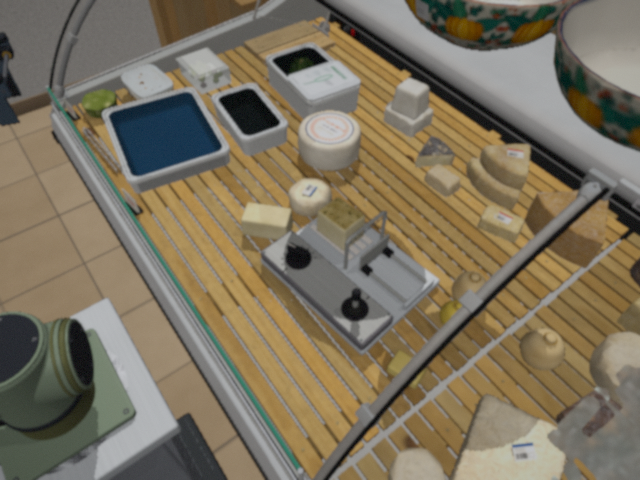

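The top view shows the dial at about (321,274), the stick at about (405,263), butter at (472,258), pepato at (250,268) and caciotta at (248,205). Next I'll measure with masks on a zoomed crop.

```bash
cat > h.py <<'E'
import numpy as np, cv2
from workcell import env
def ray(p,uv,z):
    R=np.array(p["R"]);t=np.array(p["t"]);c=-R.T@t
    d=R.T@np.array([(uv[0]-p["cx"])/p["fx"],(uv[1]-p["cy"])/p["fy"],1]); return c+d*(z-c[2])/d[2]
def proj(p,X):
    q=np.array(p["R"])@np.array(X)+np.array(p["t"]); return np.array([p["fx"]*q[0]/q[2]+p["cx"],p["fy"]*q[1]/q[2]+p["cy"]])
E
python3 - <<'E'
from h import *
f=cv2.imread("pics/top0.png"); p=env.camera_params("top")
c=f[235:305,275:445]; cv2.imwrite("pics/topz.png",cv2.resize(c,None,fx=4.7,fy=4.7,interpolation=cv2.INTER_CUBIC))
m=(f.max(2)<50).astype(np.uint8); m[:240]=0; m[300:]=0; m[:,:290]=0; m[:,435:]=0
n,l,s,ce=cv2.connectedComponentsWithStats(m)
for i in range(1,n):
    if s[i][4]>30: print(s[i],ce[i],ray(p,ce[i],55),ray(p,ce[i],45))
E
```

```text
[392 250  27  27 573] [405.2565445  262.87434555] [ 514.71011861 -179.47895803   55.        ] [ 515.21284851 -180.94522656   45.        ]
[310 260  27  27 542] [322.94464945 273.15682657] [495.63266045 -22.62222745  55.        ] [495.92892834 -22.39094511  45.        ]
```

View pics/topz.png

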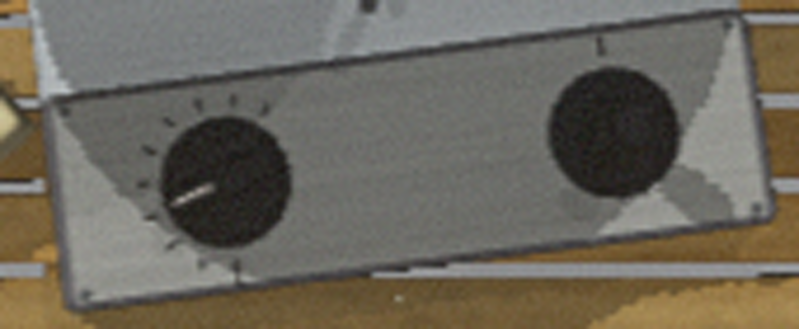

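Dial axis ≈ (495,-22), stick ≈ (515,-180), 158 mm apart against the expected 160. Panel yaw is about 7°. The pointer is at world angle ~113°, so the dial is at three clicks (74°). Moving above the dial with the tool x axis along the bar.

Call:
{"fn": "jog_arm", "kwargs": {
  "steps": [0.5, -48, -45.1, 6, 50, 0.5, -48, -45.1, 6, 50, 0.5, -48, -45.1, 6, 50, 0.5, -48, -45.1, 6, 50, 0.5, -48, -45.1, 6, 50, 0.5, -48, -45.1, 6, 50, 0.5, -48, -45.1, 6, 50, 0.5, -48, -45.1, 6, 50, 0.5, -48, -45.1, 6, 50, 0.5, -48, -45.1, 6, 50, 0.5, -48, -45.1, 6, 50, 0.5, -48, -45.1, 6, 50, 0.5, -48, -45.1, 6, 50, 0.5, -48, -45.1, 6, 50, 0.5, -48, -45.1, 6, 50, 0.5, -48, -45.1, 6, 50, 0.5, -48, -45.1, 6, 50, 0.5, -48, -45.1, 6, 50]
}}

```text
time_s: 1.9
ee_pos: [494.7, -20.9, 154.2]
ee_rot: [180.0, -0.0, 113.1]
force: [0.2, 0.2, 0.2]
gripper_width: 45.8
```

```bash
python3 - <<'E'
from h import *
s=env.state(); p=env.camera_params("wrist"); f=env.grab_frame("wrist")[:,:,::-1].copy()
print(s["ee_pos"],s["ee_rot"],s["gripper_width"],s["force"],s["torque"])
np.savez("w1.npz",**p); cv2.imwrite("pics/w1.png",f)
print("expected bar top",proj(p,[495.3,-22.5,85]),proj(p,[495.3,-22.5,55]),"tcp",proj(p,s["ee_pos"]))
E
```

```text
[494.68252619 -20.91234446 154.21261057] [ 1.79983274e+02 -1.15921809e-02  1.13061011e+02] 45.82082181340547 [0.15330322 0.17445654 0.21395191] [-0.09513026  0.02802114 -0.00604037]
expected bar top [322.66178145 254.88836647] [322.61342392 244.41254078] tcp [322.94151715 288.72433069]
```

View pics/w1.png

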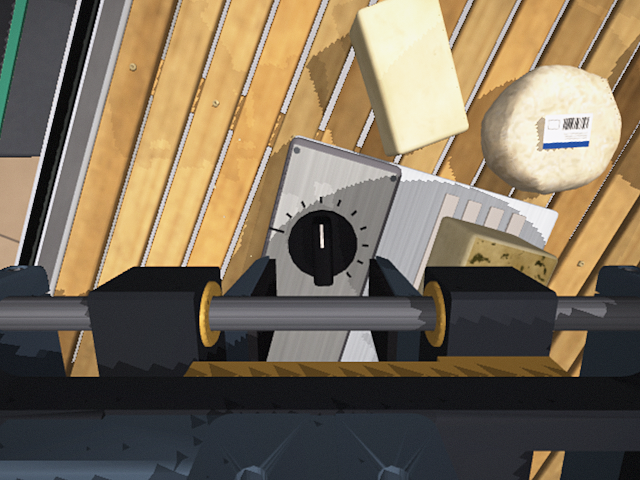

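The wrist view shows the dial disc centred at about (323,242) with the bar near vertical, matching my estimate. I'll refine the centre and bar angle from a mask.

```bash
python3 - <<'E'
from h import *
p=dict(np.load("w1.npz")); f=cv2.imread("pics/w1.png")
g=f.max(2); roi=np.zeros_like(g); roi[195:292,270:372]=1
m=((g<62)&(roi>0)).astype(np.uint8); m=cv2.morphologyEx(m,cv2.MORPH_OPEN,np.ones((5,5)))
n,l,s,ce=cv2.connectedComponentsWithStats(m); i=l[240,300]; print(s[i],ce[i])
rows=[(r,np.where(l[r]==i)[0][[0,-1]]) for r in range(205,275,4) if (l[r]==i).any()]; print([(r,*c) for r,c in rows])
pts=np.array([(c,r) for r,(a,b) in [(r,tuple(x)) for r,x in rows if r<262] for c in(a,b)],np.float32)
e=cv2.fitEllipse(pts); print(e, ray(p,e[0],55))
w=((f.min(2)>150)&(roi>0)).astype(np.uint8); w[:, :305]=0; w[:,340:]=0; w[:215]=0; w[260:]=0
y,x=np.nonzero(w); vx,vy,x0,y0=cv2.fitLine(np.c_[x,y].astype(np.float32),cv2.DIST_L2,0,.01,.01).ravel()
a=ray(p,(x0-vx*15,y0-vy*15),85);b=ray(p,(x0+vx*15,y0+vy*15),85);d=b-a
print(len(x),x0,y0,vx,vy,"line dir",np.degrees(np.arctan2(d[1],d[0])),ray(p,(x0,y0),85))
E
```

```text
[ 288  210   69   76 3684] [322.23018458 245.22747014]
[(213, np.int64(308), np.int64(336)), (217, np.int64(301), np.int64(343)), (221, np.int64(297), np.int64(347)), (225, np.int64(294), np.int64(351)), (229, np.int64(292), np.int64(352)), (233, np.int64(290), np.int64(354)), (237, np.int64(289), np.int64(355)), (241, np.int64(288), np.int64(356)), (245, np.int64(289), np.int64(356)), (249, np.int64(289), np.int64(356)), (253, np.int64(290), np.int64(354)), (257, np.int64(291), np.int64(353)), (261, np.int64(293), np.int64(351)), (265, np.int64(297), np.int64(348)), (269, np.int64(300), np.int64(345)), (273, np.int64(307), np.int64(337))]
((322.137451171875, 243.57827758789062), (67.44966125488281, 67.49150848388672), 144.14149475097656) [494.70717465 -22.03764124  55.        ]
70 321.37143 236.38571 0.050160762 0.99874115 line dir -64.17204505430685 [489.40678972 -10.89172732  85.        ]
```

Call:
{"fn": "jog_arm", "kwargs": {
  "steps": [0.5, -0.12, -0.04, 3, -2, 0.5, -0.12, -0.04, 6, -2, 0.5, -0.12, -0.04, 8, -2, 0.5, -0.12, -0.04, 9.4, -2, 0.5, -0.12, -0.04, 9.4, -2, 0.7, -0.12, -0.04, 9.4, -2, 0.9, -0.12, -0.04, 9.4, -2, 1, -0.12, -0.04, 9.4, -2, 1, -0.12, -0.04, 9.4, -2, 1, -0.12, -0.04, 9.4, -2, 1, -0.12, -0.04, 9.4, -2, 1, -0.12, -0.04, 9.4, -2],
  "force": 50
}}

```text
time_s: 3.15
ee_pos: [495.9, -23.5, 60.5]
ee_rot: [179.9, 0.0, 114.9]
force: [-0.2, 0.9, 5.2]
gripper_width: 13.9
```

```bash
python3 - <<'E'
from h import *
s=env.state(); print({k:np.round(s[k],2) for k in("ee_pos","ee_rot","force","torque","gripper_width","qpos")})
E
```

```text
{'ee_pos': array([495.92, -23.48,  60.54]), 'ee_rot': array([1.7992e+02, 3.0000e-02, 1.1494e+02]), 'force': array([-0.19,  0.9 ,  5.22]), 'torque': array([0.1 , 0.1 , 0.05]), 'gripper_width': np.float64(13.89), 'qpos': array([-4.0500e+00,  2.0220e+01,  1.1211e+02,  2.0000e-02,  4.7590e+01,
       -2.9000e+01])}
```

Call:
{"fn": "jog_arm", "kwargs": {
  "steps": [1, 0, 0, 0, -5, 1, 0, 0, 0, -10, 1, 0, 0, 0, -15, 1, 0, 0, 0, -20, 1, 0, 0, 0, -25, 1, 0, 0, 0, -30, 1, 0, 0, 0, -35, 1, 0, 0, 0, -40, 1, 0, 0, 0, -45, 1, 0, 0, 0, -50, 1, 0, 0, 0, -55, 1, 0, 0, 0, -60, 1, 0, 0, 0, -65, 1, 0, 0, 0, -70, 1, 0, 0, 0, -72, 1, 0, 0, 0, -72, 1, 0, 0, 0, -72]
}}

```text
time_s: 4.85
ee_pos: [496.4, -22.5, 60.6]
ee_rot: [179.9, 0.2, -173.1]
force: [0.7, 5.2, 5.3]
gripper_width: 13.6
```

```bash
cat > st.py <<'E'
from h import *
s=env.state(); print({k:np.round(s[k],2) for k in("time_s","ee_pos","ee_rot","force","torque","gripper_width")})
E
python3 st.py
```

```text
{'time_s': np.float64(4.85), 'ee_pos': array([496.43, -22.52,  60.57]), 'ee_rot': array([ 1.7991e+02,  1.5000e-01, -1.7315e+02]), 'force': array([0.75, 5.22, 5.35]), 'torque': array([ 1.04, -0.18,  0.1 ]), 'gripper_width': np.float64(13.63)}
```

Call:
{"fn": "jog_arm", "kwargs": {
  "steps": [1, 0, 0, 0, -2, 1, 0, 0, 0, -4, 1, 0, 0, 0, -6, 1, 0, 0, 0, -8, 1, 0, 0, 0, -9, 1, 0, 0, 0, -9, 1, 0, 0, 0, -9, 1, 0, 0, 0, -9]
}}

```text
time_s: 5.65
ee_pos: [496.4, -22.4, 60.5]
ee_rot: [179.9, 0.2, -164.2]
force: [2.0, 5.3, 4.4]
gripper_width: 13.6
```

```bash
python3 st.py
```

```text
{'time_s': np.float64(5.65), 'ee_pos': array([496.37, -22.36,  60.55]), 'ee_rot': array([ 1.7991e+02,  1.7000e-01, -1.6418e+02]), 'force': array([2.02, 5.26, 4.37]), 'torque': array([ 1.09, -0.17, -0.04]), 'gripper_width': np.float64(13.62)}
```

Call:
{"fn": "jog_arm", "kwargs": {
  "steps": [1, 0, 0, 0, -1, 1, 0, 0, 0, -2, 1, 0, 0, 0, -3, 1, 0, 0, 0, -4, 1, 0, 0, 0, -4, 1, 0, 0, 0, -4, 1, 0, 0, 0, -4]
}}

```text
time_s: 6.35
ee_pos: [496.4, -22.3, 60.6]
ee_rot: [179.8, 0.2, -160.6]
force: [1.0, 3.9, 5.4]
gripper_width: 14.7
```

```bash
python3 - <<'E'
from h import *
exec(open("st.py").read())
p=env.camera_params("wrist"); f=env.grab_frame("wrist")[:,:,::-1]; cv2.imwrite("pics/w2.png",f)
E
```

```text
{'time_s': np.float64(6.35), 'ee_pos': array([496.36, -22.32,  60.57]), 'ee_rot': array([ 179.83,    0.21, -160.59]), 'force': array([1.01, 3.95, 5.45]), 'torque': array([ 0.77, -0.1 , -1.83]), 'gripper_width': np.float64(14.71)}
```

View pics/w2.png

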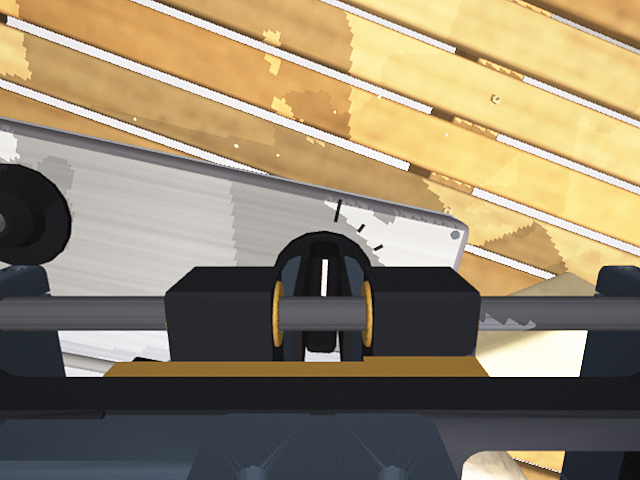

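The torque step to −1.8 N·m, with the pointer past the long tick, confirms the hard stop. Turning back clockwise now.

Call:
{"fn": "jog_arm", "kwargs": {
  "steps": [1, 0, 0, 0, 6, 1, 0, 0, 0, 12, 1, 0, 0, 0, 18, 1, 0, 0, 0, 24, 1, 0, 0, 0, 30, 1, 0, 0, 0, 36, 1, 0, 0, 0, 42, 1, 0, 0, 0, 48, 1, 0, 0, 0, 54, 1, 0, 0, 0, 60, 1, 0, 0, 0, 66, 1, 0, 0, 0, 72, 1, 0, 0, 0, 78, 1, 0, 0, 0, 84, 1, 0, 0, 0, 90, 1, 0, 0, 0, 96, 1, 0, 0, 0, 102, 1, 0, 0, 0, 108, 1, 0, 0, 0, 108, 1, 0, 0, 0, 108]
}}

```text
time_s: 8.4
ee_pos: [495.5, -23.6, 60.5]
ee_rot: [180.0, -0.0, 91.9]
force: [-0.7, 0.6, 6.9]
gripper_width: 13.9
```

```bash
python3 st.py
```

```text
{'time_s': np.float64(8.4), 'ee_pos': array([495.52, -23.63,  60.52]), 'ee_rot': array([179.97,  -0.  ,  91.86]), 'force': array([-0.68,  0.63,  6.92]), 'torque': array([-0.1 ,  0.24, -0.18]), 'gripper_width': np.float64(13.91)}
```

Call:
{"fn": "jog_arm", "kwargs": {
  "steps": [1, 0, 0, 0, 4, 1, 0, 0, 0, 8, 1, 0, 0, 0, 11, 1, 0, 0, 0, 14, 1, 0, 0, 0, 17, 1, 0, 0, 0, 20, 1, 0, 0, 0, 22, 1, 0, 0, 0, 24, 1, 0, 0, 0, 24, 1, 0, 0, 0, 24, 1, 0, 0, 0, 24]
}}

```text
time_s: 9.5
ee_pos: [495.1, -23.5, 60.5]
ee_rot: [-180.0, -0.0, 67.9]
force: [-1.5, 1.4, 9.1]
gripper_width: 13.5
```

```bash
python3 - <<'E'
from h import *
exec(open("st.py").read())
f=env.grab_frame("wrist")[:,:,::-1]; cv2.imwrite("pics/w3.png",f)
E
```

```text
{'time_s': np.float64(9.5), 'ee_pos': array([495.12, -23.54,  60.55]), 'ee_rot': array([-179.98,   -0.  ,   67.87]), 'force': array([-1.54,  1.44,  9.12]), 'torque': array([ 0.  ,  0.42, -0.16]), 'gripper_width': np.float64(13.47)}
```

View pics/w3.png

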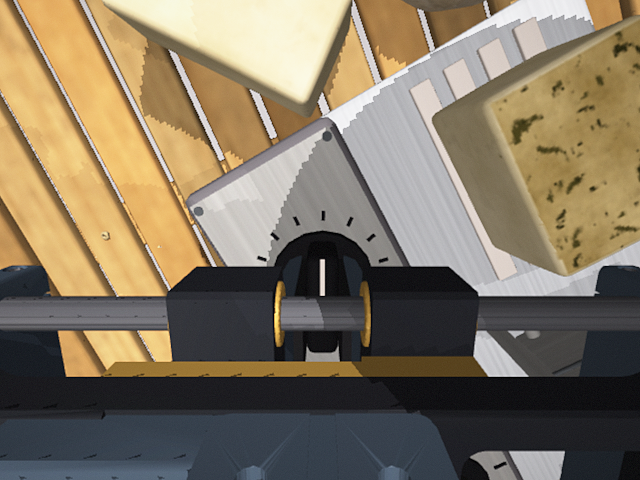

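The pointer lines up with the fifth tick at (323,215). Letting go and lifting.

Call:
{"fn": "jog_arm", "kwargs": {
  "steps": [0.8, 0, 0, 0, 0, 0.65, 0, 0, 0, 0, 0.55, 0, 0, 0, 0, 0.55, 0, 0, 0, 0, 0.55, 0, 0, 0, 0, 0.55, 0, 0, 0, 0, 0.55, 0, 0, 0, 0, 0.55, 0, 0, 0, 0, 0.55, 0, 0, -3, 0, 0.55, 0, 0, -7, 0, 0.55, 0, 0, -11, 0, 0.55, 0, 0, -12, 0, 0.55, 0, 0, -12, 0, 0.55, 0, 0, -12, 0]
}}

```text
time_s: 10.95
ee_pos: [494.4, -23.5, 178.7]
ee_rot: [-179.9, 0.0, 67.9]
force: [-0.1, -0.3, 0.4]
gripper_width: 40.8
```

```bash
python3 - <<'E'
from h import *
exec(open("st.py").read())
p=env.camera_params("wrist"); f=env.grab_frame("wrist")[:,:,::-1]; cv2.imwrite("pics/w4.png",f)
for X in ([494.8,-22.1,55],[494.8,-22.1,85],[514.8,-181,109],[514.8,-181,97]): print(proj(p,X))
E
```

```text
{'time_s': np.float64(10.95), 'ee_pos': array([494.37, -23.49, 178.68]), 'ee_rot': array([-1.7987e+02,  4.0000e-02,  6.7940e+01]), 'force': array([-0.12, -0.26,  0.35]), 'torque': array([-0.17,  0.08, -0.03]), 'gripper_width': np.float64(40.81)}
[322.23882591 233.32916897]
[322.13699798 241.77859862]
[423.09940899 424.57368212]
[419.11167361 413.80231657]
```

View pics/w4.png

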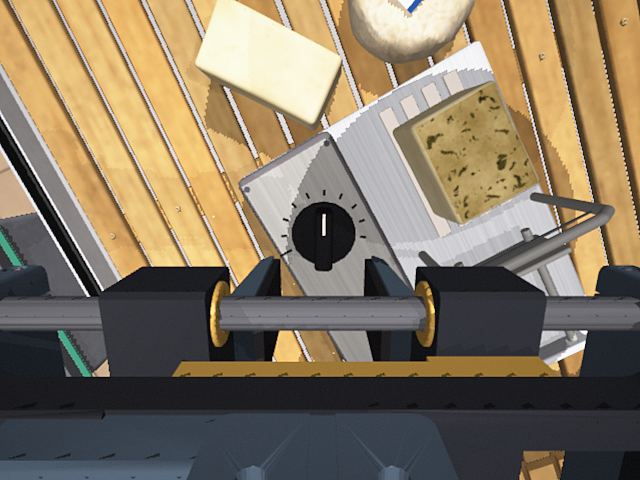

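The dial is free: in the lifted view the pointer at (324,192) sits on the fifth tick from the long tick at (287,253). Next, going above the stick at about (515,-181), turned so the fingers straddle it fore and aft.

Call:
{"fn": "jog_arm", "kwargs": {
  "steps": [0.55, -3.5, 2, 0, -8, 0.55, -7, 4, 0, -16, 0.55, -10.5, 6, 0, -24, 0.55, -13.8, 7.8, 0, -29.4, 0.55, -13.8, 7.8, 1, -29.4, 0.55, -13.8, 7.8, 2, -29.4, 0.55, -13.8, 7.8, 3, -29.4, 0.55, -13.8, 7.8, 3, -29.4, 0.55, -13.8, 7.8, 3, -29.4]
}}

```text
time_s: 11.9
ee_pos: [515.6, -179.6, 149.4]
ee_rot: [-179.9, -0.0, 97.4]
force: [0.4, -0.2, 0.3]
gripper_width: 41.5
```

```bash
python3 - <<'E'
from h import *
exec(open("st.py").read())
p=env.camera_params("wrist"); f=env.grab_frame("wrist")[:,:,::-1]; cv2.imwrite("pics/w5.png",f)
for X in ([494.8,-22.1,55],[515.1,-180.8,109],[515.1,-180.8,50]): print(proj(p,X))
E
```

```text
{'time_s': np.float64(11.9), 'ee_pos': array([ 515.59, -179.61,  149.43]), 'ee_rot': array([-1.7994e+02, -5.0000e-02,  9.7410e+01]), 'force': array([ 0.35, -0.21,  0.3 ]), 'torque': array([-0.1 ,  0.02, -0.05]), 'gripper_width': np.float64(41.51)}
[322.22673824   6.1279932 ]
[321.58476356 266.49138922]
[321.81380657 243.52521414]
```

View pics/w5.png

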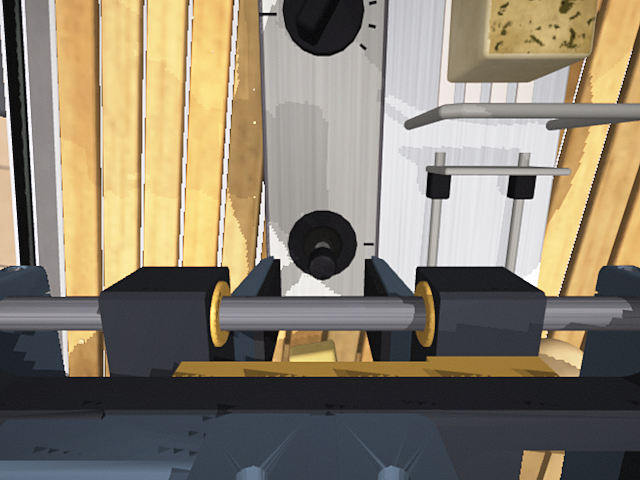

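The stick cap is at (322,266), exactly where projected. Descending around it and pushing over.

Call:
{"fn": "jog_arm", "kwargs": {
  "steps": [0.55, -0.1, 0, 2, 0, 0.55, -0.1, 0, 4, 0, 0.55, -0.1, 0, 5.7, 0, 0.55, -0.1, 0, 5.7, 0, 0.55, -0.1, 0.6, 5.7, 0, 0.55, -0.1, 1.2, 5.7, 0, 0.55, -0.1, 1.7, 5.7, 0, 0.55, -0.1, 2.1, 5.7, 0, 0.55, -0.1, 2.5, 5.7, 0, 0.55, -0.1, 2.8, 5.7, 0, 0.55, -0.1, 3.05, 5.7, 0, 0.55, -0.1, 3.05, 5.7, 0, 0.55, -0.1, 3.05, 5.7, 0]
}}

```text
time_s: 13.25
ee_pos: [546.0, -177.8, 92.9]
ee_rot: [-180.0, -0.0, 97.3]
force: [-3.1, -0.7, 3.2]
gripper_width: 41.1
```

```bash
python3 - <<'E'
from h import *
exec(open("st.py").read())
f=env.grab_frame("wrist")[:,:,::-1]; g=env.grab_frame("scene")[:,:,::-1]
a=f[150:400,200:450]; b=g[200:360,240:450]
cv2.imwrite("pics/w6.png",np.hstack([cv2.resize(a,(400,400)),cv2.resize(b,(400,400*160//210+1))[:300].repeat(1,0) if 0 else cv2.resize(b,(400,400))]))
E
```

```text
{'time_s': np.float64(13.25), 'ee_pos': array([ 546.02, -177.83,   92.87]), 'ee_rot': array([-1.7998e+02, -1.0000e-02,  9.7340e+01]), 'force': array([-3.05, -0.71,  3.22]), 'torque': array([-0.22,  0.59,  0.01]), 'gripper_width': np.float64(41.08)}
```

View pics/w6.png

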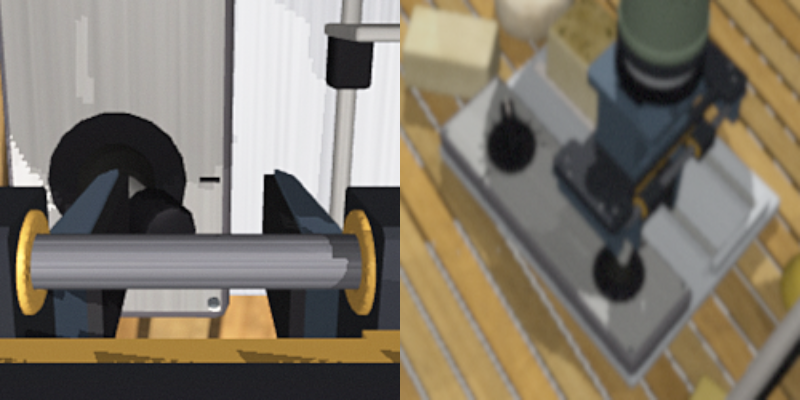

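The stick leans over against the rear pad at about 0.44 rad by geometry, with 3 N of spring force. Nudging 1 mm further and holding for over 2 s.

Call:
{"fn": "jog_arm", "kwargs": {
  "steps": [0.55, 0, 0.1, 0, 0, 0.55, 0, 0.1, 0, 0, 0.55, 0, 0.1, 0, 0, 0.55, 0, 0.1, 0, 0, 0.55, 0, 0.1, 0, 0, 0.55, 0, 0.1, 0, 0, 0.55, 0, 0.1, 0, 0, 0.55, 0, 0.1, 0, 0, 0.55, 0, 0.1, 0, 0, 0.55, 0, 0.1, 0, 0, 0.55, 0, 0.1, 0, 0, 0.55, 0, 0.1, 0, 0, 0.55, 0, 0.1, 0, 0, 0.55, 0, 0.1, 0, 0, 0.55, 0, 0.1, 0, 0, 0.55, 0, 0.1, 0, 0, 0.55, 0, 0.1, 0, 0, 0.55, 0, 0.1, 0, 0, 0.55, 0, 0.1, 0, 0, 0.55, 0, 0.1, 0, 0]
}}

```text
time_s: 15.35
ee_pos: [547.1, -177.7, 92.9]
ee_rot: [-180.0, -0.0, 97.3]
force: [-3.8, 0.4, 1.3]
gripper_width: 40.7
```

```bash
python3 st.py
```

```text
{'time_s': np.float64(15.35), 'ee_pos': array([ 547.13, -177.68,   92.89]), 'ee_rot': array([-1.800e+02, -1.000e-02,  9.734e+01]), 'force': array([-3.82,  0.41,  1.32]), 'torque': array([-0.18,  0.78,  0.03]), 'gripper_width': np.float64(40.71)}
```

Call:
{"fn": "jog_arm", "kwargs": {
  "steps": [0.55, 0, 0, 0, 0, 0.55, 0, 0, 0, 0, 0.55, 0, -0.3, 0, 0, 0.55, 0, -0.7, 0, 0, 0.55, 0, -1.1, 0, 0, 0.55, 0, -1.5, 0, 0, 0.55, 0, -1.9, 0, 0, 0.55, 0, -2.3, 0, 0, 0.55, 0, -2.7, 0, 0, 0.55, 0, -3.1, 0, 0, 0.55, 0, -3.15, 0, 0, 0.55, 0, -3.15, 0, 0, 0.55, 0, -3.15, -2, 0, 0.55, 0, -3.15, -5, 0, 0.55, 0, -3.15, -9, 0, 0.55, 0, -3.15, -11, 0, 0.55, 0, -3.15, -11, 0]
}}

```text
time_s: 17.05
ee_pos: [518.1, -182.4, 206.4]
ee_rot: [179.6, 0.2, 97.3]
force: [-0.3, -0.2, -0.5]
gripper_width: 41.2
```

```bash
python3 - <<'E'
from h import *
exec(open("st.py").read())
f=env.grab_frame("wrist")[:,:,::-1]
g=env.grab_frame("top")[:,:,::-1]
cv2.imwrite("pics/w7.png",np.hstack([cv2.resize(f[:300,200:450],(400,480)),cv2.resize(g[150:310,220:500],(400,480))]))
p=env.camera_params("wrist"); print(proj(p,[515.1,-180.8,109]),proj(p,[494.8,-22.1,55]))
E
```

```text
{'time_s': np.float64(17.05), 'ee_pos': array([ 518.08, -182.41,  206.37]), 'ee_rot': array([179.6 ,   0.2 ,  97.34]), 'force': array([-0.29, -0.23, -0.46]), 'torque': array([-0.11,  0.03, -0.03]), 'gripper_width': np.float64(41.16)}
[321.69574954 242.70285202] [321.91093126  30.01677552]
```

View pics/w7.png

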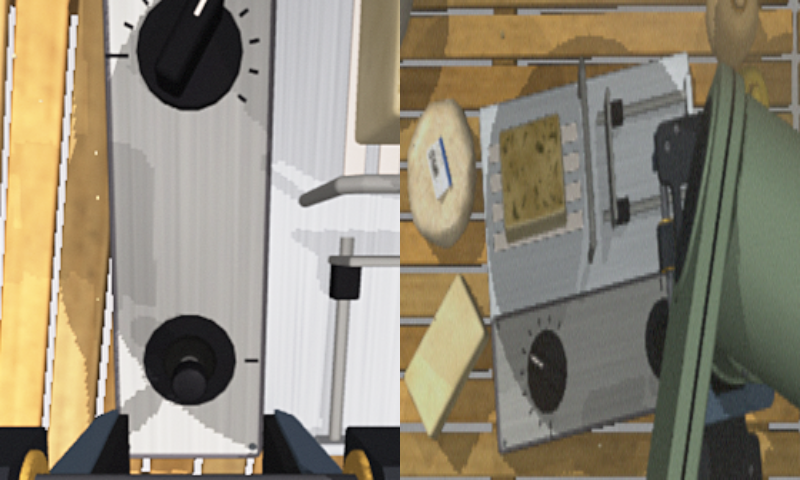

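```bash
python3 -c "
from workcell import env
print(env.job_done())"
```

```text
the job is handed in; nothing more can be done
None
```

The job is done and handed in at about 17 s of the 72 s allowed. No verdict was reported.

- **Dial back:** I gripped the bar and turned it anticlockwise from three clicks onto the hard stop. The wrist torque jumped to -1.8 N·m there.
- **Five clicks:** I turned it clockwise to five clicks and let go. After release the pointer sat on the fifth tick, and it was still on about the same heading in the last pictures.
- **Feed stick:** I pushed it over to about 0.45 rad, worked out from the finger positions, with about 3–4 N of spring force. I held it for over 2 s and then eased it back.
- **Final checks:** The stick stood upright and the arm was clear at 206 mm, with readings under 0.5 N. The herb block, pepato and caciotta looked unmoved. The butter and scamorza were mostly hidden by the arm in the last picture, so I did not check them again, but the gripper stayed well above them.
- **Small disagreement:** In the last wrist picture the cap and its base both appeared about 4–6 pixels off where I expected. They were off together and the arm was still settling, so I took the stick as upright.

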